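Open the washbasin shut-off valve with its square key

TASK

Open the washbasin's shut-off valve: draw the square T-handled key up out of its white holder, feel it gently into the square socket recessed in the chrome plate until it sits fully home on the bottom, and turn it anticlockwise (seen from above) until the valve is all the way open. Leave the key standing in the socket and let go. Never press, push or twist the key hard against the valve, and leave the tumbler, the flask and the jar where they are.

Things in the scene. Friction and masses are not known exactly. Their poses are not given: they have to be found in the camera images.
- key: Loose square key, 0.07 to 0.14 kg, upright in its holder at the start. Square steel shank 12 x 12 mm from z = 0 to 46 mm, its lowest 3 mm stepped in to 10 x 10 mm; blue crossbar on top, 60 mm long along the key's x, 14 mm thick along y, z = 46 to 72 mm; blue hub, 20 mm diameter, z = 41.5 to 46 mm. Origin: centre of the shank's foot; z runs up to the crossbar.
- key_bar (a point): Middle of the key's crossbar, 59 mm above the key's foot: the place to grip, across the 14 mm thickness (along y). Axes as the key's.
- holder: Fixed white ceramic block, 70 x 70 x 40 mm high, with a square well 15 mm wide (2 mm chamfer) and 30 mm deep in the middle of its top. The key stands in the well, its foot 10 mm above the counter. Origin: centre of the underside, z up, sides of the well along x and y.
- housing: Fixed shut-off box on the counter: grey tiled block 130 x 130 mm, 50 mm high with the chrome plate on its top. A round recess of 48 mm diameter is in the middle of the plate, 8 mm deep; the flat brass face of the turning valve spindle fills its floor, with a square socket in it. Origin: centre of the underside, z up.
- rose (a point): Centre of the round recess at the level of the chrome plate's top, 50 mm above the counter. Axes as the housing's.
- recess (a point): Centre of the recess floor, on the brass face 42 mm above the counter. The socket (13.6 mm square, 1 mm chamfer, 16 mm deep, rigid bottom 26 mm above the counter) is not centred: it and the turning axis lie anywhere up to 5 mm off this point along the housing's x and up to 5 mm along y. That offset stays fixed in a run, is not measured, and must be felt or seen.
- valve (a joint): Spindle angle, rad, growing anticlockwise from above. The socket's sides are turned by this angle from the housing's x and y, so a key at this yaw (plus any multiple of pi/2) to the housing fits, with 0.15 rad play each way. Starts at 0.15 to 0.5 (shut); rigid stop at 1.4 (fully open). Turning takes about 0.1 N m; it stays where left. A red dash on the brass lies along the spindle's x.
- tumbler: Bystander: loose blue plastic tumbler, open on top, 72 mm rim diameter, 95 mm high. Origin: centre of the underside.
- flask: Bystander: loose red bottle with black cap, 42 mm diameter, 110 mm high. Origin: centre of the underside.
- jar: Bystander: loose yellow cream jar with brown lid, 76 mm diameter, 55 mm high. Origin: centre of the underside.
Not all that is in view belongs to the job. Of the things that look like the key, the smaller one is meant.

How it is judged:
On the way, in this order (a step that is already met when the one before it is completed fails the run):
1. the key has been drawn clear of its holder (foot more than 45 mm above the counter) (z of key in the frame of holder above 0.045 m), for 0.1 s.
2. the key is home in the socket: foot less than 30 mm above the counter, within 12 mm of the recess centre, upright (z of key in the frame of housing below 0.03 m and horizontal distance between key and rose below 0.012 m and angle between key's own z axis and vertical below 0.2 rad), for 0.2 s.
3. the valve is open (past 1.28 rad) (value of joint valve above 1.28 rad), for 0.1 s.
At the end, for the whole second after the job is handed in: The valve is open (past 1.28 rad of its 1.4), the key stands in the socket at rest, its foot within 4 mm of the bottom (less than 30 mm above the counter) and within 12 mm of the recess centre, tilted less than 0.2 rad, and the fingers have let go (all of step 2 and value of joint valve above 1.28 rad and linear speed of key below 0.02 m/s and contact force between the fingers and key below 0.1 N); the robot touches nothing.
It fails at once if the key is forced against the shut-off box with more than 40 N (contact force between key and housing above 40 N).
It fails at once if a bystander is moved more than 20 mm (distance of any of tumbler, flask, jar from where it was at the start of the episode above 0.02 m).
It also fails if it takes over 72 s, if anything falls off the work surface, if the arm or the gripper's body presses on something with over 40 N, if the wrist force passes 120 N, or if a joint passes its speed limit or range.

ROBOT

A 6-joint arm with a two-finger parallel gripper is mounted at the origin on the work surface. World frame = base frame: x ahead of the robot, y to its left, z up, the work surface at z = 0. Lengths are in m, angles in rad, forces in N, time in s.
With the tool pointing down it reaches from about 0.3 to 0.875 m from the base axis. Payload 6.4 kg.
Tool frame: the origin (TCP) lies on the centre line of the jaws, within the pads' length; the fingertips stand 25 mm ahead of it and the grasp point (between the pads) lies 6 mm ahead of it; z points along the fingers, y is the line along which they close (so a half turn about z gives the same grasp; the last joint's range is limited). The gripper opens to 88 mm and grips with 3 to 60 N. Pads are 18 mm wide; open, the fingers measure 123 mm over their backs; the gripper's body (75 mm by 187 mm) begins 45 mm behind the grasp point.
Start: joints at [-1.418, 0.181, 1.607, -0, 1.354, -0.206], TCP at [0.202, -0.538, 0.264] pointing down, gripper open.
Joint ranges: [-2.99, 2.99], [-0.89, 2.07], [0.3, 2.58], [-1.14, 4.28], [0, 2.63], [-3.12, 3.12]. Speed limits (rad/s): [2.57, 2.57, 3.01, 3.14, 3.14, 3.14].

INTERFACE

Orientations are given as a unit quaternion [w, x, y, z].
In Python, from rig import ctrl, eyes, job gives the robot as it stands. The module is installed in compiled form; this text tells all that it offers.
- The arm moves only by the shell command python3 -m jog 'ROWS'. ROWS is JSON, a list of rows, each a list of 7 numbers: the turn, a rotation vector about the world's x, y, z in degrees, then the shift along the world's x, y, z in m, then the finger opening in m, from 0 to 0.0881. A call has 1 to 20 rows; each row is the pose to reach, as a shift and turn from the pose commanded when the call began; what a row does not reach only later rows make up. A row lasts 1/8 s, in which the tool goes at most 62.5 mm and 10.7 degrees, less where a joint would pass 70% of its speed; a pose out of reach is approached as far as the arm can. A call with a gripper value outside its range is refused whole. The fingers move at their own pace and stop on an object; the grip force is fixed at half the most. Time passes only in rows, so rows that repeat a pose let the fingers close. It gives the time, the measured TCP pose, the force, the opening and the grip force at its end, in the units of the state.
- ctrl.get_obs(): the state, without advancing time (a new reading comes with each control period).
- eyes.snapshot(name): name is "side" or "top" or "wrist"; returns (picture, depth): 400x640x3 uint8, blue, green, red; 400x640 float32, m along the optical axis (not along the pixel's ray), 0 where there is no reading.
- eyes.camera_model(name): a dict with "mtx" (3x3 intrinsics, pixels), "camera_from_world" (4x4, takes a point from world to camera coordinates). Camera axes: x right, y down, z forward; pixel columns grow to the right and rows downward; lengths in m; the calibration is good to about 2 mm. A picture is of the moment at which its call begins: read the wrist's pose just before it. camera_model takes no time and is no camera call; for the wrist camera it gives the pose at the moment of the call.
- job.close_job(): hands the job in; it is judged then, once.
The state is a dict: "time": time; "q": joint angles; "joint_vel": joint speeds; "joint_torque": joint torques, N m; "position": TCP position; "orientation": TCP orientation; "wrist_force": force on the tool from outside, world axes, zero at the start; "moment": the same for the moment, N m; "gripper_width": finger opening in m; "gripper_force": force on a finger pad.
Only numpy, scipy, OpenCV 4.12 (cv2) and the standard library are available. Lean on these libraries where they do the work, as an engineer would, in place of code of your own. Each camera call takes 0.05 s, during which the arm holds its last target. There are 200 camera calls.

## Working session

There is one attempt and no reset: what is moved stays moved. The work goes in short steps, Python scripts to look and compute and a shell command to move; the robot and the scene stay as the last step left them, time stands still between calls to the robot, and variables do not carry over. Pictures are saved under pics/ and viewed, at most 10 in all, crops included, and the job is handed in when it is done.

```bash
mkdir -p pics
cat > h.py <<'E'
import numpy as np, cv2
from rig import ctrl, eyes, job
def snap(n,f=None):
    m=eyes.camera_model(n); p,d=eyes.snapshot(n)
    if f: cv2.imwrite('pics/'+f,p); np.savez('pics/'+f+'.npz',p=p,d=d,K=m['mtx'],T=m['camera_from_world'])
    return p,d,np.array(m['mtx']),np.array(m['camera_from_world'])
def world(d,K,T):
    v,u=np.indices(d.shape)
    P=np.stack([(u-K[0,2])/K[0,0]*d,(v-K[1,2])/K[1,1]*d,d],-1)
    R=T[:3,:3];t=T[:3,3]
    return (P-t)@R
def ray_at(u,v,z,K,T):
    R=T[:3,:3];c=-R.T@T[:3,3]
    r=R.T@np.linalg.inv(K)@np.array([u,v,1.]); return c+r*(z-c[2])/r[2]
E
python3 - <<'E'
from h import *
for n in('top','side'):
    p,d,K,T=snap(n,n+'1.png'); print(n,K.round(1).tolist(),T.round(3).tolist())
o=ctrl.get_obs();print(o)
E
```

```text
top [[513.5, 0.0, 319.7], [0.0, 513.5, 199.2], [0.0, 0.0, 1.0]] [[-0.025, -1.0, -0.018, 0.028], [-0.999, 0.025, -0.031, 0.592], [0.031, 0.018, -0.999, 1.166], [0.0, 0.0, 0.0, 1.0]]
side [[373.2, 0.0, 319.9], [0.0, 373.2, 205.5], [0.0, 0.0, 1.0]] [[0.922, -0.386, 0.026, -0.58], [-0.186, -0.501, -0.845, 0.168], [0.339, 0.774, -0.534, 0.59], [0.0, 0.0, 0.0, 1.0]]
{'time': 0.1, 'q': array([-1.41832059e+00,  1.81465967e-01,  1.60787808e+00,  1.78127067e-06,
        1.35378999e+00, -2.06296057e-01]), 'joint_vel': array([ 0.0015162 , -0.00168968, -0.00232425,  0.00028752, -0.00050325,
        0.00053557]), 'joint_torque': array([ 5.65497089e-07, -4.34822273e+01, -3.42698085e+01,  7.02347467e-02,
        3.40487121e-02, -4.76398100e-05]), 'position': array([ 0.20184901, -0.53794873,  0.2629151 ]), 'orientation': array([-7.70386030e-04,  9.83953192e-01,  1.78425117e-01,  2.16061301e-05]), 'wrist_force': array([-0.65429157,  0.0746668 , -0.18775949]), 'moment': array([0.01536532, 0.00261063, 0.00998642]), 'gripper_force': 0.0, 'gripper_width': 0.08801841299353928}
```

View pics/top1.png

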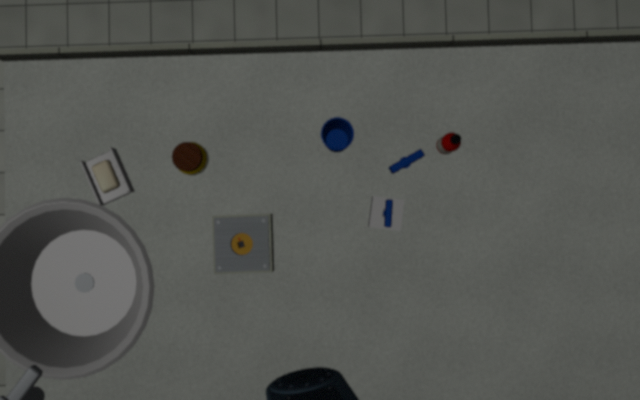

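View pics/side1.png

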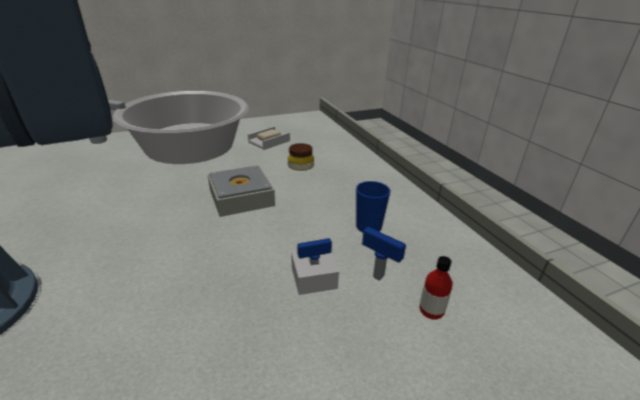

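The top view shows the small key in its white holder at (388,213), with the larger decoy at (406,161). The flask is at (450,142), the tumbler at (337,134), the jar at (190,157), and the housing at (243,243) with its brass at (242,244).

Run:
```python
from h import *
z=np.load('pics/top1.png.npz');p,d,K,T=z['p'],z['d'],z['K'],z['T']
W=world(d,K,T);p=p.astype(int)
blue=(p[...,0]>p[...,2]+40)
n,l,s,c=cv2.connectedComponentsWithStats(blue.astype(np.uint8))
def yaw(pts):
    q=pts-pts.mean(0);w,v=np.linalg.eigh(np.cov(q.T));return np.degrees(np.arctan2(v[1,1],v[0,1])),2*np.sqrt(3*w)
for i in range(1,n):
    if s[i,4]<30:continue
    m=l==i;w=W[m];w=w[d[m]>0];h=w[:,2]; t=w[h>np.percentile(h,60)-.008]
    vs,us=np.nonzero(m); zt=np.median(t[:,2])
    r=np.array([ray_at(u,v,zt,K,T)[:2] for u,v in zip(us,vs)])
    print(c[i].round(1),'z',zt.round(4),'depth ctr',t.mean(0).round(4),'yaw',yaw(t[:,:2]),'ray ctr',r.mean(0).round(4),yaw(r))
# housing/holder tops
for nm,(u,v),zz,r in(('housing',(243,243),.05,45),('holder',(386,213),.04,28)):
    sub=np.zeros(d.shape,bool);sub[v-r:v+r,u-r:u+r]=1
    m=sub&(abs(W[...,2]-zz)<.006)&(d>0)
    mm=cv2.morphologyEx(m.astype(np.uint8),cv2.MORPH_CLOSE,np.ones((5,5)))
    w=W[m]; R=cv2.minAreaRect((w[:,:2]*1000).astype(np.float32)); print(nm,R,np.median(w[:,2]))
b=(p[...,2]>p[...,0]+50)&(p[...,1]>p[...,0]+25);b[:225]=0;b[265:]=0;b[:,:220]=0;b[:,265:]=0
vs,us=np.nonzero(b);print('brass',us.mean(),vs.mean(),ray_at((us.min()+us.max())/2,(vs.min()+vs.max())/2,.042,K,T),len(us))
x=cv2.resize(z['p'][205:280,205:280],None,fx=7,fy=7,interpolation=cv2.INTER_CUBIC);x=np.clip(x.astype(int)*2,0,255);cv2.imwrite('pics/hz.png',x)
```

```text
[338.9 137.7] z 0.0072 depth ctr [ 0.7304 -0.0339  0.0235] yaw (np.float64(111.28620396548322), array([0.04642745, 0.05582006])) ray ctr [ 0.7329 -0.0344] (np.float64(120.80379812073286), array([0.04353739, 0.06138102]))
[406.2 161. ] z 0.0942 depth ctr [ 0.6664 -0.1738  0.0944] yaw (np.float64(118.14762877105069), array([0.01376461, 0.071918  ])) ray ctr [ 0.6665 -0.1738] (np.float64(118.12993645152424), array([0.01388975, 0.071685  ]))
[388.  212.7] z 0.083 depth ctr [ 0.5577 -0.1335  0.0826] yaw (np.float64(174.84166440019993), array([0.01093136, 0.05165764])) ray ctr [ 0.5577 -0.1335] (np.float64(174.87964213215653), array([0.01108149, 0.05163665]))
housing ((496.9964904785156, 188.32412719726562), (129.95474243164062, 130.61630249023438), 0.43978309631347656) 0.05063610299151507
holder ((556.6168823242188, -134.59158325195312), (70.46756744384766, 69.88846588134766), 81.26258850097656) 0.04091498253215013
brass 241.63669064748203 243.42805755395685 [0.49736975 0.18909257 0.042     ] 278[ WARN:0@0.242] global loadsave.cpp:1063 imwrite_ Unsupported depth image for selected encoder is fallbacked to CV_8U.
```

View pics/hz.png

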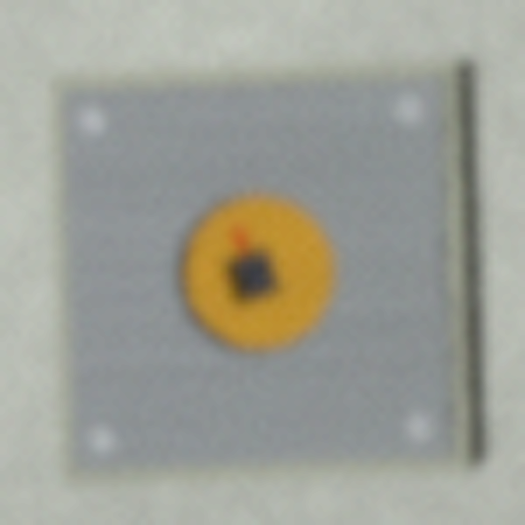

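The crop shows the brass disc centred at about (258,272) and the dark socket at about (250,275). The red dash runs up and slightly left from the socket, which puts the valve near 0.27 rad. Next I'll look at the socket from close up with the empty hand.

```bash
python3 -m jog '[[0,0,-25.5,0.295,0.70,-0.03,0.088],[0,0,-25.5,0.295,0.70,-0.03,0.088],[0,0,-25.5,0.295,0.70,-0.03,0.088],[0,0,-25.5,0.295,0.70,-0.03,0.088],[0,0,-25.5,0.295,0.70,-0.03,0.088],[0,0,-25.5,0.295,0.70,-0.03,0.088],[0,0,-25.5,0.295,0.70,-0.03,0.088],[0,0,-25.5,0.295,0.70,-0.03,0.088],[0,0,-25.5,0.295,0.70,-0.03,0.088],[0,0,-25.5,0.295,0.70,-0.03,0.088],[0,0,-25.5,0.295,0.70,-0.03,0.088],[0,0,-25.5,0.295,0.70,-0.03,0.088],[0,0,-25.5,0.295,0.70,-0.03,0.088],[0,0,-25.5,0.295,0.70,-0.03,0.088],[0,0,-25.5,0.295,0.70,-0.03,0.088],[0,0,-25.5,0.295,0.70,-0.03,0.088],[0,0,-25.5,0.295,0.70,-0.03,0.088]]'
python3 - <<'E'
from h import *
p,d,K,T=snap('wrist','w1.png');print(K.round(1).tolist(),(-T[:3,:3].T@T[:3,3]).round(3),T[2,:3].round(3))
E
```

```text
time: 2.22
position: [0.497, 0.1606, 0.234]
orientation: [-0.0, 0.999, -0.044, 0.0]
wrist_force: [-0.2, -0.2, 0.0]
gripper_width: 0.0884
gripper_force: 0.0
[[319.3, 0.0, 313.5], [0.0, 319.3, 201.4], [0.0, 0.0, 1.0]] [0.568 0.154 0.355] [-0.276  0.025 -0.961]
```

View pics/w1.png

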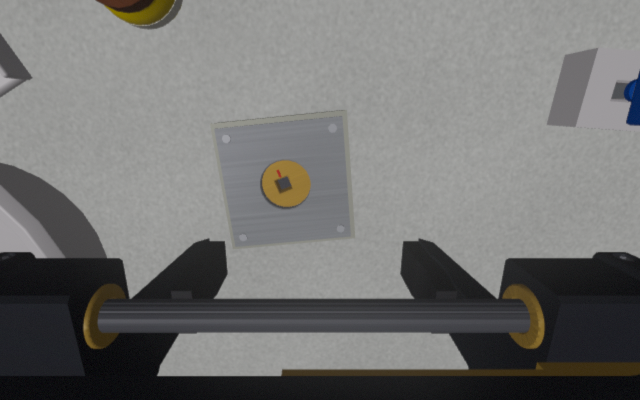

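The wrist view shows the brass at (286,184), the socket at (284,185) and the dash at (279,174). I'll rectify this to metric on the brass plane.

Run:
```python
from h import *
z=np.load('pics/w1.png.npz');p,d,K,T=z['p'],z['d'],z['K'],z['T']
def rect(zz,c,half,s): # s px per mm; image up=+x, left=+y
    a=[(-half,-half),(half,-half),(half,half),(-half,half)]
    src=[];dst=[]
    for dx,dy in a:
        q=K@(T@np.array([c[0]+dx/1e3,c[1]+dy/1e3,zz,1]))[:3];src.append(q[:2]/q[2]);dst.append(((half-dy)*s,(half-dx)*s))
    return cv2.warpPerspective(p,cv2.getPerspectiveTransform(np.float32(src),np.float32(dst)),(int(2*half*s),)*2,flags=cv2.INTER_CUBIC)
c=(.497,.188);s=12;h=30
im=rect(.042,c,h,s).astype(int)
def xy(u,v):return c[0]+(h-v/s)/1e3,c[1]+(h-u/s)/1e3
brass=(im[...,2]>im[...,0]+40)
cn,_=cv2.findContours(brass.astype(np.uint8),0,1);cn=max(cn,key=cv2.contourArea);(u,v),r=cv2.minEnclosingCircle(cn);print('brass',xy(u,v),2*r/s)
hull=cv2.convexHull(cn);ins=np.zeros(brass.shape,np.uint8);cv2.drawContours(ins,[hull],0,1,-1);ins=cv2.erode(ins,np.ones((40,40)))
n,l,st,ce=cv2.connectedComponentsWithStats((ins>0).astype(np.uint8)*(~brass).astype(np.uint8))
for i in range(1,n):
    if st[i,4]>300:
        q=np.argwhere(l==i)[:,::-1].astype(np.float32);R=cv2.minAreaRect(q);print('socket',xy(*R[0]),'mean',xy(*ce[i]),np.array(R[1])/s,R[2],st[i,4]/s/s)
red=(im[...,2]>im[...,1]*1.7)&(im[...,2]>im[...,0]+60)&(ins>0)
q=np.argwhere(red);
if len(q): print('dash',xy(q[:,1].mean(),q[:,0].mean()),len(q)/s/s)
# plate outline
im2=rect(.05,c,85,3);cv2.imwrite('pics/r2.png',im2)
W=world(d,K,T);m=(abs(W[...,2]-.05)<.004)&(abs(W[...,0]-.5)<.09)&(abs(W[...,1]-.19)<.09)
print('plate',cv2.minAreaRect((W[m][:,:2]*1e3).astype(np.float32)),np.median(W[m][:,2]))
cv2.imwrite('pics/r1.png',np.clip(im*1.5,0,255).astype(np.uint8)[100:620,100:620])
```

```text
brass (0.4989108378092448, 0.18827632395426433) 49.15242004394531
socket (0.4987900950113932, 0.19088050333658854) mean (np.float64(0.49907996557928497), np.float64(0.19095763514042088)) [12.55704498 13.18661499] 74.05460357666016 147.95138888888889
dash (np.float64(0.5098101398601399), np.float64(0.19435072843822845)) 19.86111111111111
plate ((498.885009765625, 188.21649169921875), (120.35431671142578, 120.32858276367188), 0.496366947889328) 0.049800815134726256
```

View pics/r1.png

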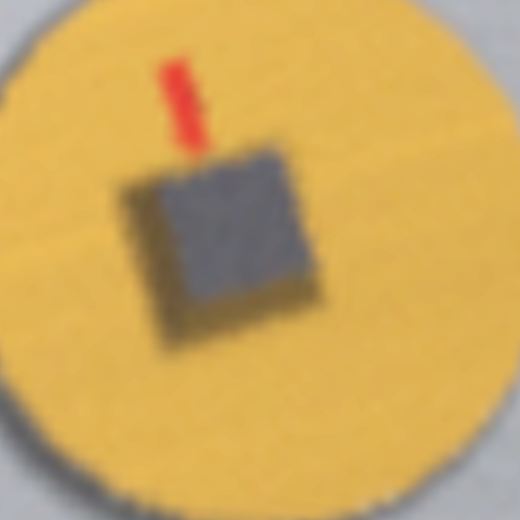

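The rectified crop shows the socket mouth with corners at about (118,190), (280,145), (322,300) and (170,350). That puts its centre at about (0.498, 0.191), which is −0.8/+2.9 mm from the brass centre, with the socket yawed about 15.5° in world. Next I'll move over the key.

```bash
python3 -m jog '[[0,0,0,0.061,-0.294,0,0.06],[0,0,0,0.061,-0.294,0,0.06],[0,0,0,0.061,-0.294,0,0.06],[0,0,0,0.061,-0.294,0,0.06],[0,0,0,0.061,-0.294,0,0.06],[0,0,0,0.061,-0.294,0,0.06],[0,0,0,0.061,-0.294,0,0.06]]'
python3 - <<'E'
from h import *
p,d,K,T=snap('wrist','w2.png');print(ctrl.get_obs()['position'])
W=world(d,K,T);q=p.astype(int)
m=(q[...,0]>q[...,2]+40)&(np.hypot(W[...,0]-.5577,W[...,1]+.1335)<.05)&(W[...,2]>.06)
vs,us=np.nonzero(m);print('z',np.percentile(W[m][:,2],[10,50,90]))
t=W[m];t=t[abs(t[:,2]-np.percentile(t[:,2],80))<.003]
print(t.mean(0),cv2.minAreaRect((t[:,:2]*1e3).astype(np.float32)))
h=(abs(W[...,2]-.04)<.004)&(np.hypot(W[...,0]-.5577,W[...,1]+.1335)<.06)
print('holder',cv2.minAreaRect((W[h][:,:2]*1e3).astype(np.float32)),np.median(W[h][:,2]))
E
```

```text
time: 3.15
position: [0.5575, -0.1322, 0.2335]
orientation: [-0.0, 0.999, -0.044, -0.0]
wrist_force: [-0.7, -0.6, -0.7]
gripper_width: 0.0597
gripper_force: 0.0
[ 0.55755084 -0.13144659  0.23355408]
z [0.08029029 0.0815126  0.08253568]
[ 0.5601293  -0.13472568  0.08150813] ((559.3614501953125, -134.941650390625), (13.26991081237793, 58.360015869140625), 84.77143859863281)
holder ((558.5393676757812, -134.858642578125), (70.28445434570312, 70.24053955078125), 81.07714080810547) 0.03978024678049016
```

View pics/w2.png

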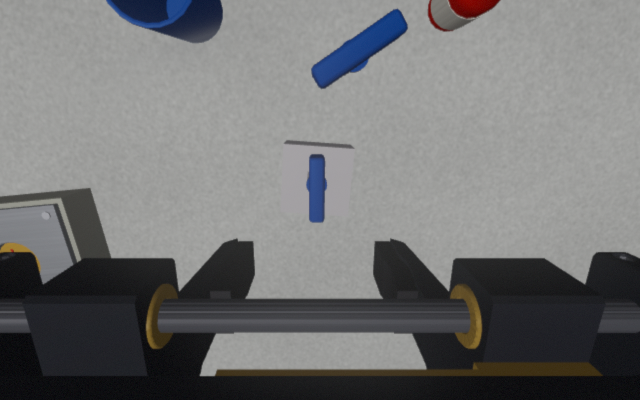

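The wrist view shows the key's bar centred at (317,188), squarely between the jaws and aligned with them. Measured top height is 81.5 mm against an expected 82. I'll descend and grip with the tips just above the hub.

```bash
python3 -m jog '[[0,0,0,0.0005,-0.003,-0.06,0.06],[0,0,0,0.0005,-0.003,-0.11,0.06],[0,0,0,0.0005,-0.003,-0.135,0.05],[0,0,0,0.0005,-0.003,-0.1505,0.05],[0,0,0,0.0005,-0.003,-0.1505,0.04],[0,0,0,0.0005,-0.003,-0.1505,0],[0,0,0,0.0005,-0.003,-0.1505,0],[0,0,0,0.0005,-0.003,-0.1505,0],[0,0,0,0.0005,-0.003,-0.1505,0]]'
```

```text
time: 4.32
position: [0.5591, -0.1358, 0.0842]
orientation: [0.0, 0.999, -0.043, 0.001]
wrist_force: [-0.7, -0.5, 5.4]
gripper_width: 0.0134
gripper_force: 29.9
```

```bash
python3 -m jog '[[0,0,0,0,0,0.01,0],[0,0,0,0,0,0.03,0],[0,0,0,0,0,0.06,0],[0,0,0,0,0,0.1,0],[0,0,0,0,0,0.12,0],[0,0,0,0,0,0.12,0],[0,0,0,0,0,0.12,0]]'
python3 - <<'E'
from h import *
p,d,K,T=snap('wrist','w3.png');print(ctrl.get_obs()['position'])
W=world(d,K,T);q=p.astype(int)
m=(q[...,0]>q[...,2]+40)&(np.hypot(W[...,0]-.559,W[...,1]+.135)<.05)
t=W[m];print(np.percentile(t[:,2],[10,50,90]));t=t[abs(t[:,2]-np.percentile(t[:,2],80))<.003]
print(t.mean(0),cv2.minAreaRect((t[:,:2]*1e3).astype(np.float32)))
E
```

```text
time: 5.2
position: [0.5577, -0.1351, 0.2021]
orientation: [-0.0, 0.999, -0.043, -0.001]
wrist_force: [0.4, 0.5, -1.0]
gripper_width: 0.0137
gripper_force: 29.9
[ 0.55752493 -0.13496212  0.20168942]
[0.19804078 0.19931611 0.20017837]
[ 0.56738907 -0.13606548  0.19925387] ((557.7146606445312, -135.23916625976562), (13.726015090942383, 59.37783432006836), 84.26641082763672)
```

View pics/w3.png

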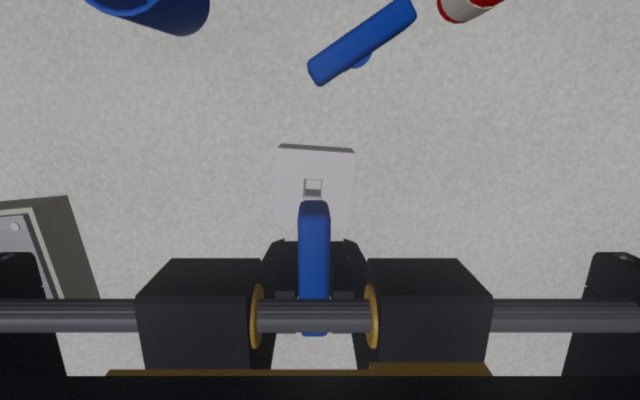

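The key is held clear, with its bar at (314,268), and it sits centred on the TCP. That means the wrist camera had about +1.3 mm of x bias at range, so the socket is at about (0.4968, 0.1912). I'll carry it over with a +20.5° turn.

```bash
python3 -m jog '[[0,0,5,-0.012,0.06,0,0],[0,0,10,-0.024,0.12,0,0],[0,0,15,-0.035,0.18,0,0],[0,0,20.5,-0.046,0.24,0,0],[0,0,20.5,-0.058,0.3,0,0],[0,0,20.5,-0.061,0.326,-0.03,0],[0,0,20.5,-0.061,0.326,-0.06,0],[0,0,20.5,-0.061,0.326,-0.065,0],[0,0,20.5,-0.061,0.326,-0.065,0],[0,0,20.5,-0.061,0.326,-0.065,0],[0,0,20.5,-0.061,0.326,-0.065,0]]'
python3 - <<'E'
from h import *
o=ctrl.get_obs();print(o['position'],o['wrist_force'],o['moment'])
p,d,K,T=snap('wrist','w4.png');cv2.imwrite('pics/w4c.png',cv2.resize(p[120:360,200:440],None,fx=2.4,fy=2.4))
W=world(d,K,T);q=p.astype(int)
m=(q[...,0]>q[...,2]+40)&(np.hypot(W[...,0]-.497,W[...,1]-.191)<.05)
t=W[m];t=t[abs(t[:,2]-np.percentile(t[:,2],80))<.003]
print(np.median(t[:,2]),cv2.minAreaRect((t[:,:2]*1e3).astype(np.float32)))
E
```

```text
time: 6.62
position: [0.4983, 0.1904, 0.1393]
orientation: [-0.0, 0.991, 0.135, 0.001]
wrist_force: [0.1, 0.3, -0.5]
gripper_width: 0.0138
gripper_force: 29.9
[0.49826349 0.19036151 0.1393088 ] [ 0.14366907  0.26636328 -0.5323999 ] [-0.03920645 -0.05047739 -0.02374772]
0.13655389154399045 ((498.2847595214844, 190.3981475830078), (59.18996810913086, 13.728419303894043), 14.749865531921387)
```

View pics/w4c.png

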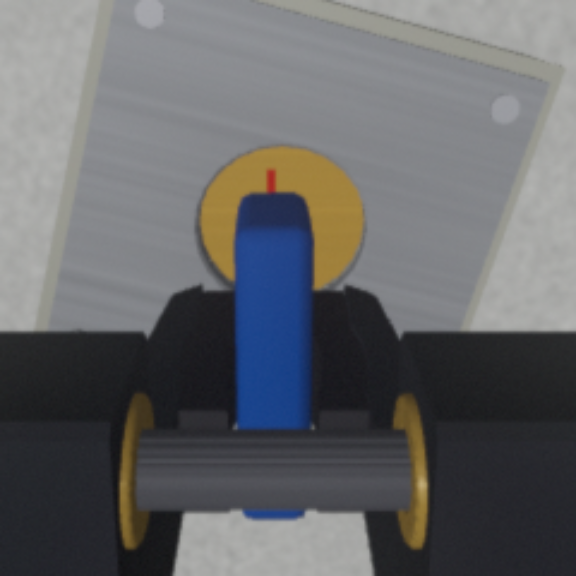

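The bar (272,350 in the crop) is in line with the red dash (270,180), so yaw and lateral alignment look right. I'll correct the small lag and lower gently.

```bash
python3 -m jog '[[0,0,0,-0.0012,0.0006,-0.008,0],[0,0,0,-0.0012,0.0006,-0.016,0],[0,0,0,-0.0012,0.0006,-0.018,0],[0,0,0,-0.0012,0.0006,-0.019,0],[0,0,0,-0.0012,0.0006,-0.020,0],[0,0,0,-0.0012,0.0006,-0.021,0],[0,0,0,-0.0012,0.0006,-0.022,0],[0,0,0,-0.0012,0.0006,-0.022,0]]'; python3 -c "
from h import *
o=ctrl.get_obs();print(o['position'],o['wrist_force'],o['moment'])"
```

```text
time: 7.68
position: [0.4963, 0.1912, 0.1162]
orientation: [-0.0, 0.991, 0.135, 0.0]
wrist_force: [0.8, -0.2, -1.0]
gripper_width: 0.0138
gripper_force: 29.9
[0.4962577  0.19121176 0.11623385] [ 0.78713231 -0.24716624 -0.97358711] [-0.00998815  0.00693542 -0.02132655]
```

```bash
python3 -m jog '[[0,0,0,0.0003,0,-0.001,0],[0,0,0,0.0003,0,-0.002,0],[0,0,0,0.0003,0,-0.003,0],[0,0,0,0.0003,0,-0.0035,0],[0,0,0,0.0003,0,-0.0035,0]]'; python3 -c "
from h import *
o=ctrl.get_obs();print(o['position'],o['wrist_force'],o['moment'])"
```

```text
time: 8.3
position: [0.4967, 0.1912, 0.113]
orientation: [-0.0, 0.991, 0.135, 0.0]
wrist_force: [-2.2, 0.1, 2.0]
gripper_width: 0.0135
gripper_force: 29.9
[0.49669762 0.19123995 0.11298535] [-2.20643736  0.06679419  1.97934605] [-0.00668492  0.12571497 -0.02692629]
```

A light contact is pushing the key towards −x, so I'll yield that way and continue.

```bash
python3 -m jog '[[0,0,0,-0.0008,0,0,0],[0,0,0,-0.0008,0,-0.001,0],[0,0,0,-0.0008,0,-0.002,0],[0,0,0,-0.0008,0,-0.003,0],[0,0,0,-0.0008,0,-0.003,0]]'; python3 -c "
from h import *
o=ctrl.get_obs();print(o['position'],o['wrist_force'],o['moment'])"
```

```text
time: 8.93
position: [0.4968, 0.1913, 0.1101]
orientation: [0.0, 0.991, 0.135, 0.001]
wrist_force: [3.7, 0.2, 0.8]
gripper_width: 0.0136
gripper_force: 29.9
[0.49676136 0.19125711 0.1101398 ] [3.74691967 0.21061607 0.83617844] [ 0.07641674 -0.72727254  0.0081928 ]
```

The foot is in the socket and slightly over-corrected in x. I'll back off 0.4 mm and go on down.

```bash
python3 -m jog '[[0,0,0,0.0004,0,0,0],[0,0,0,0.0004,0,-0.0015,0],[0,0,0,0.0004,0,-0.003,0],[0,0,0,0.0004,0,-0.004,0],[0,0,0,0.0004,0,-0.004,0]]'; python3 -c "
from h import *
o=ctrl.get_obs();print(o['position'],o['wrist_force'],o['moment'])"
```

```text
time: 9.55
position: [0.4966, 0.1912, 0.1058]
orientation: [0.0, 0.991, 0.135, 0.001]
wrist_force: [5.8, 0.6, 1.5]
gripper_width: 0.0135
gripper_force: 29.9
[0.49662096 0.1912286  0.10580601] [5.82170286 0.63087131 1.47901894] [ 0.07290008 -1.09133207  0.0076302 ]
```

```bash
python3 -m jog '[[0,0,0,0.0007,0,0,0],[0,0,0,0.0007,0,0,0],[0,0,0,0.0007,0,-0.0015,0],[0,0,0,0.0007,0,-0.003,0],[0,0,0,0.0007,0,-0.004,0],[0,0,0,0.0007,0,-0.004,0]]'; python3 -c "
from h import *
o=ctrl.get_obs();print(o['position'],o['wrist_force'],o['moment'])"
```

```text
time: 10.3
position: [0.4968, 0.1912, 0.1016]
orientation: [-0.0, 0.991, 0.135, 0.0]
wrist_force: [4.6, 0.8, 1.1]
gripper_width: 0.014
gripper_force: 29.9
[0.49682838 0.19121357 0.10156971] [4.55694668 0.77495573 1.09798657] [ 0.10444409 -1.08202123 -0.05370526]
```

```bash
python3 -m jog '[[0,0,0,0.0007,0,0,0],[0,0,0,0.0007,0,-0.0005,0],[0,0,0,0.0007,0,-0.001,0],[0,0,0,0.0007,0,-0.0015,0],[0,0,0,0.0007,0,-0.002,0],[0,0,0,0.0007,0,-0.002,0]]'; python3 -c "
from h import *
o=ctrl.get_obs();print(o['position'],o['wrist_force'],o['moment'])"
```

```text
time: 11.05
position: [0.4974, 0.1913, 0.1002]
orientation: [-0.0, 0.991, 0.135, -0.0]
wrist_force: [0.9, 0.5, 6.0]
gripper_width: 0.0136
gripper_force: 29.9
[0.49739458 0.19128074 0.10015203] [0.85154305 0.46659549 5.9551994 ] [ 0.08185764 -0.2209373   0.04798222]
```

Bottom contact is 6 N at TCP z 0.100, which agrees with the foot at 26 mm. The key is home, so I'll ease off slightly and turn.

```bash
python3 -m jog '[[0,0,0,0.0002,0,0.0005,0],[0,0,5,0.0002,0,0.0005,0],[0,0,10,0.0002,0,0.0005,0],[0,0,15,0.0002,0,0.0005,0],[0,0,20,0.0002,0,0.0005,0],[0,0,25,0.0002,0,0.0005,0],[0,0,30,0.0002,0,0.0005,0],[0,0,30,0.0002,0,0.0005,0]]'; python3 -c "
from h import *
o=ctrl.get_obs();print(o['position'],o['wrist_force'],o['moment'])"
```

```text
time: 12.05
position: [0.498, 0.191, 0.1002]
orientation: [0.0, 0.922, 0.387, 0.0]
wrist_force: [3.0, -0.8, -0.4]
gripper_width: 0.0138
gripper_force: 30.0
[0.49804259 0.19099979 0.10020374] [ 3.01093335 -0.84604018 -0.39146341] [-0.16866116 -0.94658676 -0.09375957]
```

The moment of −0.09 N m matches the spindle's friction, so the valve is turning. I'll continue.

```bash
python3 -m jog '[[0,0,5,0.0005,0,0,0],[0,0,10,0.0005,0,0,0],[0,0,15,0.0005,0,0,0],[0,0,20,0.0005,0,0,0],[0,0,25,0.0005,0,0,0],[0,0,30,0.0005,0,0,0],[0,0,34,0.0005,0,0,0],[0,0,34,0.0005,0,0,0]]'; python3 -c "
from h import *
o=ctrl.get_obs();print(o['position'],o['wrist_force'],o['moment'])"
```

```text
time: 13.05
position: [0.4983, 0.1911, 0.1002]
orientation: [0.0, 0.769, 0.639, -0.0]
wrist_force: [3.4, -1.6, 1.6]
gripper_width: 0.0137
gripper_force: 30.0
[0.49826615 0.19114838 0.10017896] [ 3.38318661 -1.58828788  1.64854792] [-0.06905224 -0.84947561 -0.07747157]
```

```bash
python3 -m jog '[[0,0,2,0.0005,0,0,0],[0,0,4,0.0005,0,0,0],[0,0,6,0.0005,0,0,0],[0,0,7,0.0005,0,0,0],[0,0,7,0.0005,0,0,0]]'
python3 - <<'E'
from h import *
o=ctrl.get_obs();print(o['position'],o['wrist_force'],o['moment'])
p,d,K,T=snap('top','t2.png')
c=np.clip(cv2.resize(p[205:280,205:280],None,fx=7,fy=7,interpolation=cv2.INTER_CUBIC).astype(int)*2,0,255).astype(np.uint8)
w=snap('wrist','w5.png')[0];cv2.imwrite('pics/v5.png',np.hstack([c[:500],cv2.resize(w[150:350,260:380],None,fx=2.5,fy=2.5)]))
E
```

```text
time: 13.68
position: [0.4986, 0.1912, 0.1002]
orientation: [-0.0, 0.728, 0.686, -0.0]
wrist_force: [2.0, 0.7, 3.3]
gripper_width: 0.0141
gripper_force: 29.9
[0.49859335 0.19122049 0.10019334] [1.99425664 0.70186423 3.26180371] [-0.11287131 -0.47078657 -0.09031154]
```

View pics/v5.png

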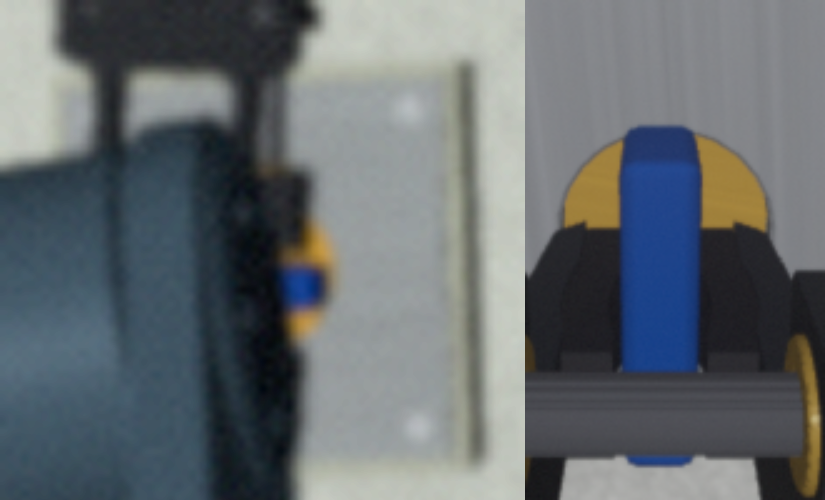

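The dash is now hidden under the bar at (660,300). I'll creep on in 1° steps and watch the moment for the stop.

```bash
python3 -m jog '[[0,0,1,0,0,0,0],[0,0,1.5,0,0,0,0],[0,0,1.5,0,0,0,0]]'; python3 -c "
from h import *
o=ctrl.get_obs();print(o['wrist_force'],o['moment'],o['orientation'])"
```

```text
time: 14.15
position: [0.4986, 0.1912, 0.1002]
orientation: [-0.0, 0.719, 0.695, -0.0]
wrist_force: [0.8, -0.9, 3.0]
gripper_width: 0.0142
gripper_force: 29.9
[ 0.76054851 -0.86003051  2.99188638] [-0.10254431 -0.29050758 -0.08503159] [-5.61990858e-05  7.18931097e-01  6.95081339e-01 -8.53547986e-05]
```

```bash
python3 -m jog '[[0,0,0,0,0,0,0.03],[0,0,0,0,0,0,0.05],[0,0,0,0,0,0,0.05],[0,0,0,0,0,0,0.05],[0,0,0,0,0,0.02,0.05],[0,0,0,0,0,0.06,0.05],[0,0,0,0,0,0.11,0.05],[0,0,0,0,0,0.15,0.05],[0,0,0,0,0,0.15,0.05],[0,0,0,0,0,0.15,0.05]]'
python3 - <<'E'
from h import *
print(ctrl.get_obs()['wrist_force'])
p,d,K,T=snap('wrist','w6.png');W=world(d,K,T);q=p.astype(int)
m=(q[...,0]>q[...,2]+40)&(np.hypot(W[...,0]-.497,W[...,1]-.191)<.05)
t=W[m];zt=np.percentile(t[:,2],70);t=t[abs(t[:,2]-zt)<.004];print(zt,cv2.minAreaRect((t[:,:2]*1e3).astype(np.float32)))
vs,us=np.nonzero(m);u,v=int(us.mean()),int(vs.mean());print(u,v)
# dash, brass plane
r=(q[...,2]>q[...,1]*1.7)&(q[...,2]>q[...,0]+50)&(np.hypot(W[...,0]-.497,W[...,1]-.191)<.03)
print('dash px',r.sum()); 
for a,b in np.argwhere(r)[::6]: print(b,a,ray_at(b,a,.042,K,T)[:2].round(4))
cv2.imwrite('pics/w6c.png',cv2.resize(p[v-75:v+75,u-75:u+75],None,fx=4,fy=4,interpolation=cv2.INTER_CUBIC))
E
```

```text
time: 15.4
position: [0.4982, 0.1911, 0.2494]
orientation: [-0.0, 0.719, 0.695, -0.0]
wrist_force: [-0.3, 0.3, 0.2]
gripper_width: 0.0501
gripper_force: 0.0
[-0.28364544  0.33146489  0.16440832]
0.0979011341449545 ((498.2051696777344, 191.5733184814453), (58.9770622253418, 13.539989471435547), 86.26493835449219)
314 189
dash px 0
```

View pics/w6c.png

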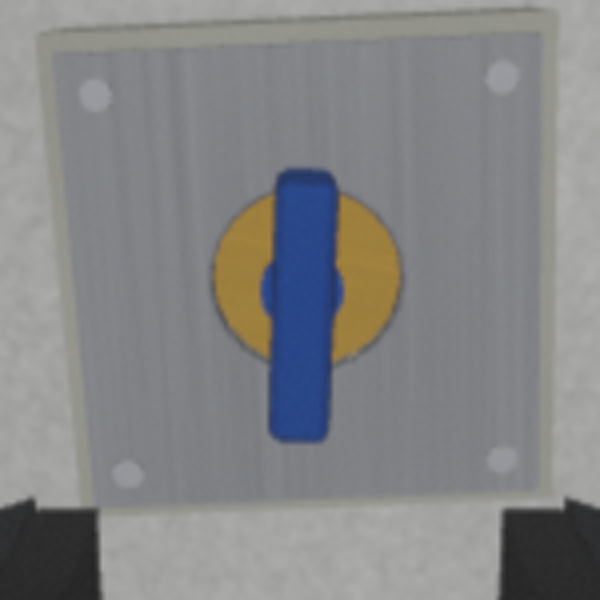

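The key stands alone, with its bar at (303,305) in the crop, its top at 97.9 mm (so fully home) and its yaw at about 86.5°. That implies a valve angle of at least 1.34 rad. I've used all my picture views, so I'll confirm numerically by shifting sideways until the red dash shows under the bar.

```bash
python3 -m jog '[[0,0,0,0.06,0,0,0.05],[0,0,0,0.11,0,0,0.05],[0,0,0,0.11,0,0,0.05],[0,0,0,0.11,0,0,0.05],[0,0,0,0.11,0,0,0.05]]'
python3 - <<'E'
from h import *
p,d,K,T=snap('wrist','w7.png');W=world(d,K,T);q=p.astype(int)
near=np.hypot(W[...,0]-.498,W[...,1]-.19)<.035
r=(q[...,2]>q[...,1]*1.6)&(q[...,2]>q[...,0]+30)&near&(W[...,2]<.05)
w=np.array([ray_at(b,a,.042,K,T)[:2] for a,b in np.argwhere(r)])
print(len(w))
if len(w)>3:
    c,v=w.mean(0),np.linalg.svd(w-w.mean(0))[2][0];print(c,np.ptp(w,0),np.degrees(np.arctan2(v[1],v[0]))%180)
    b=(q[...,2]>q[...,0]+40)&near&(W[...,2]<.05)
    pts=np.array([ray_at(x,y,.042,K,T)[:2] for y,x in np.argwhere(b)]);print('brass',cv2.minEnclosingCircle((pts*1e3).astype(np.float32)))
E
```

```text
time: 16.08
position: [0.6075, 0.1914, 0.2498]
orientation: [-0.0, 0.719, 0.695, -0.0]
wrist_force: [-0.1, -0.4, -0.3]
gripper_width: 0.0501
gripper_force: 0.0
19
[0.50092045 0.20333919] [0.00286172 0.00742465] 77.80310817262925
brass ((499.2058410644531, 187.27757263183594), 23.7486572265625)
```

The dash lies at 78–79° in world, so the valve is at about 1.35–1.37 rad, above the 1.28 needed. Handing in.

```bash
python3 -c "
from rig import job
print(job.close_job())"
```

```text
the job is handed in; nothing more can be done
None
```

The job is handed in, though no verdict came back: the valve is open at about 1.35 rad (1.28 needed), the key stands fully home in the socket and released, and I saw no contact with the tumbler, flask or jar.

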